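# Start the screw cap on a bottle for the autoclave and hold it one turn on

### The job

Cap the open bottle for the autoclave with the larger of the two loose screw caps: set it level on the mouth, turn it backward (anticlockwise from above) with only a light push until you feel the thread drop in, then turn it forward (clockwise) one full turn and no further, so that it is started but can still vent. Keep hold of the cap there, because I am going to tape it: finish while still gripping it. Do not push the other things on the bench about.

Things in the scene. Friction and masses are not known exactly. Their poses are not given: they have to be found in the camera images.
- cap: The screw cap that fits: blue ribbed plastic, 55 mm across, 26 mm high, about 30 g, lying rim down on the bench. Origin: centre of its lower rim; z up through its closed top. Inside: 22 mm deep, 47.8 mm across, with a pair of thread lugs facing each other 1.5 mm above the rim, each 50 degrees of arc and 1.6 mm thick, 41.4 mm across between them.
- cap_top (a point): Centre of the cap's closed top, 26 mm above its rim. Good grasp: straight down across the ribbed sides, at any yaw, TCP about 2 mm below this point; a grip of 40 N is ample. On the thread the cap turns easily and stays where it is when let go, so it can be regrasped.
- bottle: Open white plastic bottle, 67 mm across, mouth 137 mm above the bench, sunk in a black weighted foot 106 mm across and 20 mm high; it stands firmly and neither turns nor shifts. Origin: centre of the foot's underside, z up. How far it is turned about z, and with it where its thread begins, differs from run to run.
- mouth (a point): Centre of the bottle's mouth, in the plane of the lip, z up. After the drop the rim is 9 mm below it, then 8 mm lower per clockwise turn, 17 mm after one turn (0.8 mm axial play); tight at 22 mm. Neck 39 mm across, 37 mm at the chamfered lip. Right-hand thread of two starts half a turn apart, 45.6 mm across its ridges; ridges 1.6 mm thick, 4 mm apart, 8 mm down for a full clockwise turn.
- thread (a point): On the neck's axis 5 mm below the mouth, where the ridges begin. A cap set on rests on the ridges, rim 5 to 9 mm below the mouth. Turned anticlockwise it rises 8 mm a turn, for half a turn at most; with the rim 5 mm below the mouth its lugs come off the ridge ends and it drops 4 mm if lightly pushed down (2 to 10 N) or let go. The arm feels this as the push easing.
- small_cap: Bystander: a smaller blue screw cap of another bottle, 37 mm across, 24 mm high, rim down on the bench. Origin: centre of its underside.
- tape_roll: Bystander: roll of cream tape lying flat, 104 mm across, 19 mm high. Origin: centre of its underside.
- lab_timer: Bystander: white lab timer lying on its back, 66 x 66 x 18 mm. Origin: centre of its underside.
- forceps: Bystander: steel forceps lying flat, 122 mm long, 6 mm high. Origin: centre of its underside.
Not all that is in view belongs to the job. What is shaped like the cap but green or turquoise is not meant.

How it is judged (in metres and radians):
On the way, in this order (a step that is already met when the one before it is completed fails the run):
1. the cap touches the thread, level, turned back to the very ends of the ridges (rim under 6.2 mm below the mouth; the drop comes where its x axis lies along the bottle's) (z of cap in the frame of mouth between -0.0062 and -0.0035 m and horizontal distance between cap and mouth below 0.003 m and angle between cap's own z axis and vertical below 0.1 rad and contact force between cap and bottle above 0.15 N and angle between the x axis of cap and the x axis of bottle, either way round below 0.22 rad), for 0.02 s.
2. the thread has dropped in (rim 8.3 to 10.8 mm below the mouth, level) (z of cap in the frame of mouth between -0.0108 and -0.0083 m and horizontal distance between cap and mouth below 0.003 m and angle between cap's own z axis and vertical below 0.1 rad), for 0.1 s.
At the end, for the whole second after the job is handed in: The cap is on the bottle by one turn from the drop, give or take a quarter turn (rim 15 to 19.3 mm below the mouth), level within 0.1 rad, centred within 3 mm, at rest, and still gripped by the fingers with more than 3 N (z of cap in the frame of mouth between -0.0193 and -0.015 m and horizontal distance between cap and mouth below 0.003 m and angle between cap's own z axis and vertical below 0.1 rad and contact force between the fingers and cap above 3 N and linear speed of cap below 0.01 m/s and angular speed of cap below 0.1 rad/s); the arm keeps its last pose, push and grip.
It fails at once if the cap is forced onto the bottle (they press on one another with more than 80 N) (contact force between cap and bottle above 80 N).
It fails at once if the cap is screwed on well past one turn (rim more than 20.2 mm below the mouth) (z of cap in the frame of mouth between -0.03 and -0.0202 m and horizontal distance between cap and mouth below 0.003 m and angle between cap's own z axis and vertical below 0.1 rad).
It fails at once if a bystander (small cap, tape roll, lab timer or forceps) is pushed more than 30 mm out of its place (distance of any of small_cap, tape_roll, lab_timer, forceps from where it was at the start of the episode above 0.03 m).
It also fails if it takes over 64 s, if anything falls off the work surface, if the arm or the gripper's body presses on something with over 40 N, if the wrist force passes 120 N, or if a joint passes its speed limit or range.

### The arm

A 7-joint arm with a two-finger parallel gripper is mounted at the origin on a cart in front of the work surface, level with it; the furniture and walls round the work are solid. World frame = base frame: x ahead of the robot, y to its left, z up, the work surface at z = 0. Lengths are in mm, angles in rad, forces in N, time in s.
With the tool pointing down it reaches from about 425 to 925 mm from the base axis. Payload 6.8 kg.
Tool frame: the origin (TCP) lies between the finger pads, 19 mm behind the fingertips; this is the grasp point; z points along the fingers, y is the line along which they close (so a half turn about z gives the same grasp; the last joint's range is limited). The gripper opens to 88 mm and grips with 3 to 60 N. Pads are 20 mm wide; open, the fingers measure 115 mm over their backs; the gripper's body (75 mm by 178 mm) begins 61 mm behind the grasp point.
Start: joints at [-1.245, 0.477, 0.022, 1.555, -0.011, 1.109, -0.083], TCP at [283.716, 612.497, 241.364] pointing down, gripper open.
Joint ranges: [-2.96, 2.96], [-0.34, 2.1], [-1.41, 1.46], [0.24, 2.44], [-1.37, 4.51], [0.17, 1.92], [-2.96, 2.96]. Speed limits (rad/s): [2.39, 2.39, 3.14, 3.14, 3.14, 3.14, 3.14].

### API

Orientations are given as a unit quaternion [x, y, z, w].
In Python, from cell import * gives the robot as it stands. The module is installed in compiled form; this text tells all that it offers. Calls block until the motion is done:
- move_to(position, orientation): joint-space move of the TCP to a pose.
- movel(position, speed=150, orientation=None, guard=None): straight line of the TCP; orientation=None keeps the orientation; speed is the mean speed in mm/s. With guard (N) it stops when the force on the tool has changed by that much, and returns True; else False.
- move_j(angles): joint-space move.
- move_gripper(opening, newtons=None): opening from 0.0 (shut) to 1.0 (fully open); newtons is the grip in N (None keeps the last); returns when the fingers have stopped.
- sleep(seconds).
- ik(position, orientation): joint angles nearest the present ones, or None.
- get_state(): the state.
- capture(name): name is "scene" or "top" or "wrist"; returns a dict with "pixels" (384x512x3 uint8, red, green, blue), "z_map" (384x512 float32, mm along the optical axis (not along the pixel's ray), 0 where there is no reading), "K" (3x3 intrinsics, pixels), "k1" (the pictures are not rectified: a ray, as slopes to the right and down, at radius r is drawn at 1 + k1 r^2 times it, then the intrinsics apply), "R" (3x3) and "t" (3): a world point X has camera coordinates R X + t; the wrist camera has in their place "mount" (4x4, takes a point from camera to tool coordinates, whose origin is the TCP and whose axes are the flange's). Camera axes: x right, y down, z forward; pixel columns grow to the right and rows downward; lengths in mm; the calibration is good to about 2 mm. A picture is of the moment at which its call begins: read the wrist's pose just before it.
A pose or a line that the arm cannot do raises Unreachable and nothing moves.
- finish_job(): hands the job in; it is judged then, once.
Trained networks look in the newest picture that a camera, given by its name, has taken for a name from the list of things; names that differ only in an ending like _2 or _b are one class to them, and where a whole thing is asked for, a point or a joint stands for the part that bears it (a point fixed in the world has none). Each returns a list of dicts, best first, with "conf" (0 to 1); they miss things now and then, are a little off and sometimes report something else, mostly with a low value. They report only what shows in the picture. A call takes as long as a camera call. They do not tell look-alikes from the thing itself.
- outline_of(camera, name): "pixels" (384x512 bool, what is visible of it) and "extent" ([left, top, right, bottom] in pixels, round what is visible of it).
The state is a dict: "time_s": time; "joints": joint angles; "joint_velocities": joint speeds; "effort": joint torques, N m; "tool_pos": TCP position; "orientation": TCP orientation; "force": force on the tool from outside, world axes, zero at the start; "moment": the same for the moment, N m; "finger_gap": opening from 0.0 (shut) to 1.0 (fully open); "grip_force": force on a finger pad.
Only numpy, scipy, OpenCV 4.12 (cv2) and the standard library are available. Lean on these libraries where they do the work, as an engineer would, in place of code of your own. Each camera call takes 0.05 s, during which the arm holds its last target. There are 200 camera calls.

## Working session

There is one attempt and no reset: what is moved stays moved. The work goes in short steps, each a Python script; the robot and the scene stay as the last script left them, time stands still between calls to the robot, and variables do not carry over. Pictures are saved under pics/ and viewed, at most 10 in all, crops included, and the job is handed in when it is done.

```bash
mkdir -p pics; cat > h.py <<'E'
from cell import *
import numpy as np, cv2
from scipy.spatial.transform import Rotation as Rot
def save(n,img): cv2.imwrite('pics/'+n+'.png',img[:,:,::-1])
def grab(cam):
    s=get_state(); c=capture(cam)
    if cam=='wrist':
        T=np.eye(4); T[:3,:3]=Rot.from_quat(s['orientation']).as_matrix(); T[:3,3]=s['tool_pos']
        M=T@np.array(c['mount']); c['R']=M[:3,:3].T; c['t']=-M[:3,:3].T@M[:3,3]
    return c
def rays(c,uv):
    uv=np.asarray(uv,float).reshape(-1,2); K=np.array(c['K'])
    d=np.stack([(uv[:,0]-K[0,2])/K[0,0],(uv[:,1]-K[1,2])/K[1,1]],1); s=d.copy()
    for _ in range(10): s=d/(1+c['k1']*(s**2).sum(1,keepdims=True))
    return np.c_[s,np.ones(len(s))]
def pts(c,mask):
    v,u=np.nonzero(mask&(c['z_map']>0)); p=rays(c,np.c_[u,v])*c['z_map'][v,u][:,None]
    return (p-np.array(c['t']))@np.array(c['R'])
def top(P,dz=4):
    zt=np.percentile(P[:,2],97); Q=P[P[:,2]>zt-dz]
    (cx,cy),r=cv2.minEnclosingCircle(Q[:,:2].astype(np.float32)); return cx,cy,r,np.median(Q[:,2]),len(Q)
E
python3 - <<'E'
from h import *
for cam in ('scene','top'):
    c=grab(cam); save(cam,c['pixels'])
    for n in ('cap','small_cap','bottle','tape_roll','lab_timer','forceps'):
        for o in outline_of(cam,n)[:4]:
            P=pts(c,o['pixels']); 
            if len(P)>5: print(cam,n,round(o['conf'],2),o['extent'],np.round(top(P),1),np.round(P.min(0)),np.round(P.max(0)))
print(get_state())
E
```

```text
scene cap 0.84 [208.8, 198.8, 226.9, 213.6] [414.3 179.9  26.7  26.1 120. ] [386. 154.  -3.] [450. 207.  30.]
scene cap 0.66 [190.8, 153.4, 205.5, 163.7] [433.  400.3  25.1  26.7  87. ] [406. 373.  -1.] [461. 425.  30.]
scene cap 0.66 [242.5, 161.6, 258.0, 181.1] [568.4 263.5  25.4  26.3  92. ] [541. 237.  -4.] [601. 294.  30.]
scene small_cap 0.39 [222.6, 170.5, 229.9, 183.1] [481.4 274.4  19.2  24.   50. ] [464. 257.   7.] [497. 292.  27.]
scene bottle 0.96 [250.8, 198.9, 288.1, 250.9] [509.    9.   20.9 134.5  77. ] [456. -41.  -0.] [562.  57. 138.]
scene tape_roll 0.97 [300.6, 190.6, 330.3, 215.6] [695.   45.6  52.1  19.1 245. ] [644.  -5.  -4.] [747. 113.  24.]
scene forceps 0.44 [238.1, 150.5, 254.1, 164.9] [596.9 343.3  36.4   5.1  12. ] [586. 307.  -1.] [607. 378.   7.]
top cap 0.87 [152.9, 234.6, 171.6, 253.8] [433.4 400.1  24.9  27.8 141. ] [406. 374.  -3.] [458. 435.  33.]
top cap 0.82 [233.3, 235.4, 256.1, 257.3] [413.3 182.   26.   26.9 206. ] [386. 157.  -4.] [442. 209.  32.]
top cap 0.63 [204.0, 180.0, 226.6, 202.2] [566.  265.6  25.5  27.8 141. ] [540. 238.  -2.] [595
[... 837 characters left out ...]
': array([-1.24508225,  0.47697389,  0.02237962,  1.55537617, -0.01147946,
        1.10929289, -0.08312115]), 'joint_velocities': array([-0.00020885, -0.00091668, -0.00096665,  0.00072975,  0.00027527,
       -0.00010306, -0.00067048]), 'effort': array([ 5.27104985e-04, -5.82556772e+01,  1.53288838e+00, -2.72880954e+01,
       -5.44669444e-02,  1.01471931e-02,  1.95285980e-05]), 'tool_pos': array([283.72586708, 612.50956357, 241.391118  ]), 'orientation': array([2.15217380e-01, 9.76566167e-01, 3.90366966e-05, 2.61625133e-06]), 'force': array([-0.53458227, -0.20270351,  0.20103235]), 'moment': array([ 0.05444524, -0.02886425,  0.0231398 ]), 'grip_force': 0.0, 'finger_gap': 0.9994318633721214}
```

```bash
python3 - <<'E'
import cv2
a=cv2.imread('pics/top.png')[110:280,140:400]
cv2.imwrite('pics/topc.png',cv2.resize(a,None,fx=3,fy=3,interpolation=cv2.INTER_CUBIC))
t=cv2.imread('pics/top.png')
for n,x,y in (('A',162,244),('B',245,246),('C',215,191),('small',210,220)): print(n,t[y-3:y+4,x-3:x+4].mean((0,1))[::-1])
E
```

```text
A [ 36.48979592  78.46938776 148.7755102 ]
B [ 58.20408163 137.40816327  70.65306122]
C [ 51.53061224 148.44897959 137.71428571]
small [ 38.89795918  79.81632653 149.42857143]
```

View pics/topc.png

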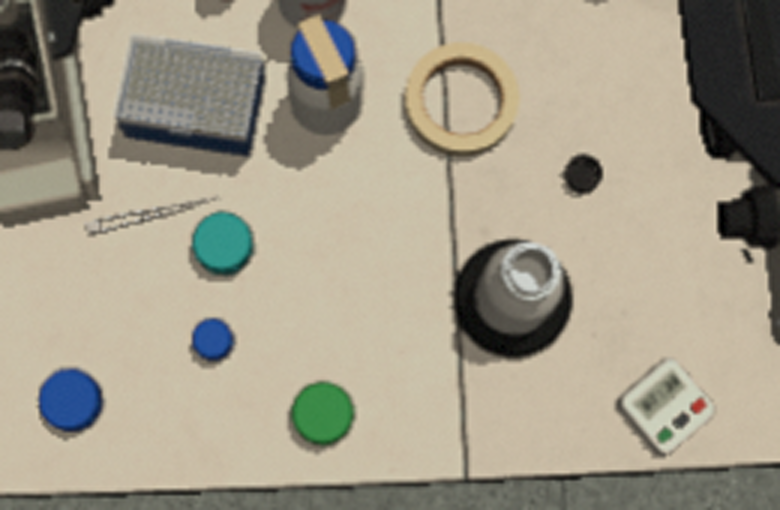

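Look-alikes in the top view: large blue (162,244) at about (433,400), small blue (210,220), green (245,246) and turquoise (215,191). I choose the large blue one. Next I take a close look with the wrist camera and check the joint-7 sign.

```bash
python3 - <<'E'
from h import *
s=get_state(); q=s['orientation']
for d in (0,40,-40):
    qq=(Rot.from_euler('z',d,degrees=True)*Rot.from_quat(q)).as_quat()
    print(d,np.round(ik([509,11,170],qq),2))
move_to([433,400,200],q)
c=grab('wrist'); save('w1',c['pixels']); print(get_state()['time_s'],get_state()['joints'])
for o in outline_of('wrist','cap')[:3]:
    P=pts(c,o['pixels']); print(o['conf'],o['extent'],np.round(top(P),1))
q2=(Rot.from_euler('z',30,degrees=True)*Rot.from_quat(q)).as_quat()
t=get_state()['time_s']
movel([433,400,130],speed=150,orientation=q2); print('t',get_state()['time_s']-t,get_state()['joints'])
c=grab('wrist')
for o in outline_of('wrist','cap')[:3]:
    P=pts(c,o['pixels']); print(o['conf'],o['extent'],np.round(top(P),1))
E
```

```text
0 [-0.47  0.31  0.39  2.04 -0.16  0.83  1.15]
40 [-0.39  0.3   0.3   2.03 -0.12  0.82  1.81]
-40 [-0.55  0.32  0.49  2.04 -0.2   0.83  0.49]
1.775 [-0.91060659  0.3794597   0.07082153  1.81068437 -0.03359246  0.95146327
  0.31487513]
0.67 [233.5, 155.2, 276.6, 196.1] [ 432.   402.3   26.6   24.9 1383. ]
0.64 [84.0, 207.4, 128.4, 251.8] [ 413.3  184.9   26.4   25.  1052. ]
0.57 [192.8, 274.6, 227.6, 289.5] [550.3 276.4  18.5  24.1 133. ]
t 0.675 [-0.81643869  0.46524229 -0.04681449  1.8595589   0.02835595  0.81667682
  0.78173975]
0.97 [228.1, 162.4, 283.4, 218.8] [ 432.4  402.4   26.7   24.9 2173. ]
0.93 [9.6, 124.0, 77.2, 189.2] [ 413.8  185.5   27.2   25.  2054. ]
0.67 [123.0, 262.0, 136.4, 275.1] [483.6 304.7  69.7  20.2  11. ]
```

View pics/w1.png

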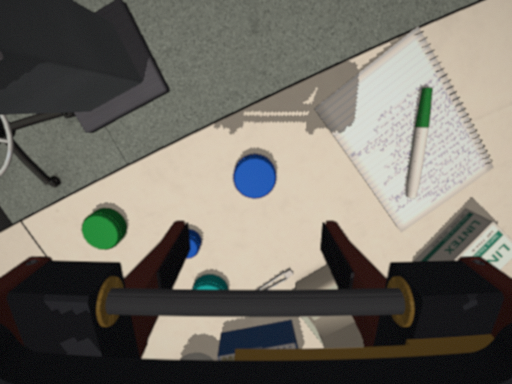

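The blue cap sits at (255,176) in the wrist view, with nothing beside it. Both looks put it at (432,402) with its top at about 25 mm. I grasp it, then look at the mouth from two places.

```bash
cat >> h.py <<'E'
Q0=np.array([0.2152174,0.9765662,0,0])
def yaw(deg): return (Rot.from_euler('z',deg,degrees=True)*Rot.from_quat(Q0)).as_quat()
E
python3 - <<'E'
from h import *
q=yaw(-112)
move_to([432.3,402.3,100],q)
movel([432.3,402.3,24],speed=120)
move_gripper(0.0,40); s=get_state(); print('grip',s['finger_gap']*88,s['grip_force'],s['tool_pos'],s['time_s'])
movel([432.3,402.3,270],speed=250)
for i,p in enumerate(([450,30,270],[480,-20,270])):
    move_to(p,q); c=grab('wrist'); save(f'm{i}',c['pixels'])
    for o in outline_of('wrist','bottle')[:2]:
        P=pts(c,o['pixels']); Q=P[P[:,2]>128]
        print(o['conf'],o['extent'],np.round(top(P,3),1),Q[:,:2].min(0),Q[:,:2].max(0),len(Q))
s=get_state(); print(s['time_s'],s['joints'],s['force'],s['finger_gap']*88,s['grip_force'])
a=cv2.hconcat([cv2.imread('pics/m0.png'),cv2.imread('pics/m1.png')]); cv2.imwrite('pics/m.png',cv2.resize(a,(800,300)))
E
```

```text
grip 54.60892654391025 40.00086385756731 [432.39142775 402.3804902   24.23220991] 5.8167
0.87 [253.0, 109.6, 328.6, 178.0] [508.2  15.   20.8 135.8 294. ] [486.64960591  -9.35631865] [531.36179325  36.52036912] 712
0.88 [211.3, 103.9, 287.1, 173.8] [509.1  13.5  19.2 135.9 291. ] [486.39968813  -9.5587712 ] [532.0035246   36.22407326] 700Traceback (most recent call last):
  File "<stdin>", line 11, in <module>
    return umr_minimum(a, axis, None, out, keepdims, initial, where)
ValueError: zero-size array to reduction operation minimum which has no identity
```

```bash
python3 - <<'E'
from h import *
s=get_state(); print(s['time_s'],s['tool_pos'],s['force'],s['finger_gap']*88,s['grip_force'])
for i,(p,y) in enumerate((([480,-20,270],-112),([560,20,270],20))):
    move_to(p,yaw(y)); c=grab('wrist'); save(f'm{i}',c['pixels'])
    for o in outline_of('wrist','bottle')[:3]:
        P=pts(c,o['pixels']); Q=P[P[:,2]>128]
        if len(Q)>50: print(o['conf'],o['extent'],np.round(top(P,3),1),Q[:,:2].min(0),Q[:,:2].max(0),len(Q))
s=get_state(); print(s['time_s'],s['joints'],s['force'])
a=cv2.hconcat([cv2.imread('pics/m0.png'),cv2.imread('pics/m1.png')]); cv2.imwrite('pics/m.png',cv2.resize(a,(800,300)))
E
```

```text
8.8833 [479.87438682 -18.910109   269.72671265] [-0.25637321  0.32264771 -0.10689217] 54.842658028421376 40.000126243103296
0.79 [213.9, 101.9, 289.8, 169.2] [509.1  13.6  19.3 135.9 299. ] [486.54395319  -9.36015284] [531.84342201  36.02140836] 699
0.66 [209.9, 98.1, 285.0, 164.3] [508.6  13.2  21.4 135.9 299. ] [486.36444763 -10.03889419] [531.26214536  35.33837281] 733
11.2333 [-0.57401768  0.28040335  0.52571961  1.82855139 -0.15860085  1.07426848
  1.49625842] [-0.80530318 -0.01925952  0.93337857]
```

View pics/m.png

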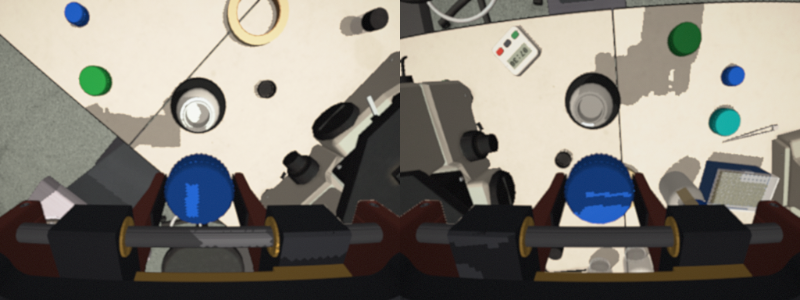

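The mouth is at (509,13) in all views; the cap hangs level in the fingers (about (200,190) in the left half). Now I lower it gently with a guard.

```bash
python3 - <<'E'
from h import *
move_to([509,13.2,185],yaw(-112))
movel([509,13.2,166],speed=80); f0=get_state()
h=movel([509,13.2,150.5],speed=15,guard=4)
s=get_state(); print(h,s['tool_pos'],s['force'],f0['force'],s['moment'],s['joints'],s['time_s'])
sl=get_state(); sleep(.2); s=get_state(); print(s['tool_pos'],s['force'],s['finger_gap']*88)
E
```

```text
True [509.04866051  13.00999039 152.97864978] [-0.39171027  1.7052228   4.29561912] [-0.23200364  0.43768141 -0.66442466] [-0.06064421  0.23191304 -0.03851212] [-0.8595098   0.45096524  0.91181755  2.07411379 -0.48110554  0.83949649
 -0.48174485] 14.1917
[509.03625007  12.98129701 152.97101262] [-0.36384243 -0.63203928  5.29835015] 54.73541494027754
```

```bash
cat >> h.py <<'E'
C=[509.0,13.2]
def step(y,z,guard=None,speed=20):
    return movel([C[0],C[1],z],speed=speed,orientation=yaw(y),guard=guard)
def back(y,z,ymax,dy,fref=-0.6,log=True):
    """turn anticlockwise with light push; returns (y,z,dropped)"""
    zhi=z
    while y<ymax-1e-6:
        y+=dy; z+=dy*8/360; step(y,z)
        f=get_state()['force'][2]-fref
        if f>7: z+=.15; step(y,z)
        k=0
        while f<3 and zhi-z<3 and k<25:
            z-=.2; k+=1; step(y,z); f=get_state()['force'][2]-fref
        s=get_state(); zhi=max(zhi,z)
        if log: print(round(y,1),round(z,2),round(s['tool_pos'][2],2),round(f,1),round(s['time_s'],2),round(s['joints'][6],2))
        if zhi-z>1.5: return y,z,True
    return y,z,False
E
python3 - <<'E'
from h import *
print(back(-112,153.0,-64,8))
s=get_state(); print(s['force'],s['moment'],s['tool_pos'])
E
```

```text
-104 153.18 153.22 3.0 14.68 -0.37
-96 153.16 153.31 5.9 15.22 -0.26
-88 153.33 153.49 4.6 15.52 -0.15
-80 153.51 153.65 5.4 15.81 -0.03
-72 153.69 153.83 5.6 16.1 0.08
-64 153.87 154.0 6.5 16.39 0.2
(-64, 153.86666666666667, False)
[-0.29452231 -1.05699721  5.89587332] [-0.32413936  0.02290998  0.1230431 ] [509.17737984  13.12802185 153.99534029]
```

```bash
python3 - <<'E'
from h import *
y,z,d=back(-64,153.867,8,8)
if not d: y,z,d=back(y,z,60,4)
s=get_state(); print(y,z,d,s['force'],s['moment'],s['tool_pos'],s['joints'])
E
```

```text
-56 154.04 154.18 6.8 16.68 0.31
-48 154.37 154.38 7.3 17.23 0.44
-40 154.55 154.56 5.2 17.52 0.56
-32 154.73 154.72 5.7 17.81 0.68
-24 154.91 154.9 6.2 18.1 0.8
-16 155.08 155.07 6.1 18.39 0.92
-8 155.26 155.25 6.6 18.68 1.05
0 155.59 155.41 7.6 19.23 1.17
8 155.77 155.59 4.3 19.52 1.29
12 155.86 155.63 3.4 19.77 1.36
16 155.74 155.71 3.6 20.27 1.42
20 155.63 155.71 4.0 20.77 1.48
24 155.52 155.63 3.9 21.27 1.55
28 155.41 155.41 3.1 21.77 1.61
32 154.5 154.52 3.6 23.27 1.67
36 153.79 153.74 3.8 24.52 1.74
36 153.78922222222246 True [-1.33325503 -4.77087691  3.15017291] [-1.2006132   0.36856239 -0.04678327] [508.82720264  12.85862436 153.73589506] [-0.37898289  0.32156998  0.27792159  2.04695972 -0.12208764  0.78875728
  1.73668136]
```

```bash
python3 - <<'E'
from h import *
y,z=36,153.79
def rep():
    s=get_state(); print(round(y,1),round(z,2),np.round(s['tool_pos'],2),np.round(s['force'],1),np.round(s['moment'],2),round(s['time_s'],2)); return s['force'][2]+.6
f=rep()
k=0
while z>151 and k<20:
    k+=1
    if f<6: z-=.25
    else: break
    step(y,z); f=rep()
E
```

```text
36 153.79 [508.83  12.86 153.74] [-1.3 -4.8  3.2] [-1.2   0.37 -0.05] 24.52
36 153.54 [508.87  12.88 153.5 ] [-1.4 -5.1  2.1] [-1.18  0.43 -0.  ] 24.77
36 153.29 [508.9   12.88 153.27] [-1.1 -5.2  3. ] [-1.21  0.36 -0.02] 25.02
36 153.04 [508.95  12.88 153.05] [-2.1 -5.3  2.9] [-1.23  0.35 -0.01] 25.27
36 152.79 [508.95  12.86 152.79] [-1.6 -4.8  2. ] [-1.2   0.4   0.03] 25.52
36 152.54 [508.99  12.85 152.57] [-1.7 -5.2  2.7] [-1.17  0.36 -0.05] 25.77
36 152.29 [508.93  12.88 152.38] [-1.8 -5.5  3.7] [-1.25  0.5  -0.02] 26.02
36 152.04 [508.89  12.85 152.3 ] [-2.4 -5.5  6.4] [-1.3   0.6   0.03] 26.27
```

```bash
cat >> h.py <<'E'
def fwd(y,z,ymin,dy,fref=-0.6):
    while y>ymin+1e-6:
        d=min(dy,y-ymin); y-=d; z-=d*8/360; step(y,z)
        f=get_state()['force'][2]-fref
        for _ in range(4):
            if f>5: z+=.15
            elif f<1: z-=.15
            else: break
            step(y,z); f=get_state()['force'][2]-fref
        s=get_state()
        print(round(y,1),round(z,2),np.round(s['tool_pos'],2),np.round(s['force'],1),np.round(s['moment'],2),round(s['time_s'],2),round(s['joints'][6],2))
        if np.linalg.norm(s['force'])>25: print('STOP'); break
    return y,z
E
python3 - <<'E'
from h import *
C[1]=13.0
print(fwd(36,152.04,-36,12))
E
```

```text
24 151.77 [509.18  12.69 151.96] [-2.  -5.8  3.8] [-1.17  0.37 -0.03] 26.62 1.55
12 151.51 [509.2   12.81 151.71] [-1.8 -5.4  4.4] [-1.15  0.39 -0.1 ] 26.98 1.36
0 151.24 [509.22  12.92 151.44] [-2.1 -4.5  3.7] [-1.07  0.43 -0.07] 27.34 1.18
-12 151.12 [509.2   12.98 151.19] [-0.1 -3.5  3.2] [-1.11  0.12 -0.05] 27.95 0.99
-24 151.01 [509.04  13.16 150.95] [-1.2 -3.9  2.1] [-0.86  0.05  0.09] 28.56 0.81
-36 150.74 [508.96  13.26 150.69] [-1.6 -3.4  1.5] [-0.82  0.08 -0.08] 28.92 0.63
(-36, 150.73999999999992)
```

```bash
python3 - <<'E'
from h import *
y,z=fwd(-36,150.74,-150,12)
move_gripper(0.85); s=get_state(); print('rel',s['tool_pos'],s['force'],s['time_s'],s['joints'][6])
for yy in (-90,-30,30): move_to([C[0],C[1],z],yaw(yy))
c=grab('wrist'); save('reg',c['pixels'])
for o in outline_of('wrist','cap')[:2]:
    P=pts(c,o['pixels']); print(o['conf'],o['extent'],np.round(top(P),1))
s=get_state(); print(z,s['tool_pos'],s['force'],s['time_s'],s['joints'][6])
E
```

```text
-48 150.47 [508.92  13.25 150.42] [-0.6 -3.4  1.4] [-0.87  0.06 -0.08] 29.27 0.45
-60 150.21 [508.91  13.28 150.17] [-0.4 -3.8  0.7] [-0.8   0.12 -0.1 ] 29.63 0.27
-72 149.94 [509.06  13.31 149.96] [ 0.8 -3.6  1.5] [-0.78 -0.02 -0.02] 29.99 0.1
-84 149.67 [509.03  13.18 149.69] [ 0.7 -3.4  2.1] [-0.82 -0.09 -0.03] 30.35 -0.07
-96 149.41 [509.    13.21 149.44] [ 1.  -4.1  2.7] [-0.83 -0.04 -0.02] 30.71 -0.24
-108 149.14 [509.08  13.1  149.18] [ 1.1 -3.3  1.1] [-0.92 -0.23 -0.05] 31.07 -0.41
-120 148.87 [509.08  13.   148.92] [ 1.6 -4.   1.8] [-1.07 -0.26 -0.04] 31.43 -0.58
-132 148.61 [509.02  12.93 148.62] [ 1.5 -5.2  1.9] [-1.12 -0.21 -0.01] 31.78 -0.74
-144 148.34 [509.12  12.88 148.34] [ 1.2 -4.6  1.7] [-1.19 -0.26  0.04] 32.14 -0.9
-150 148.21 [509.13  12.87 148.21] [ 1.6 -4.9  1.6] [-1.26 -0.23  0.04] 32.4 -0.98
rel [508.84672846  13.47819895 148.10876604] [ 0.59979453 -0.24133683 -0.52560883] 32.9333 -0.9853496555878143
0.89 [400.0, 81.4, 462.2, 142.0] [ 413.5  183.    27.3   25.1 2150. ]
0.65 [432.7, 227.3, 485.2, 270.3] [518.6 187.  112.7  25.  842. ]
148.20666666666656 [508.93406613  13.24051414 148.07404956] [-0.12821768  0.12626759  0.08136242] 35.5583 1.626400859802371
```

View pics/reg.png

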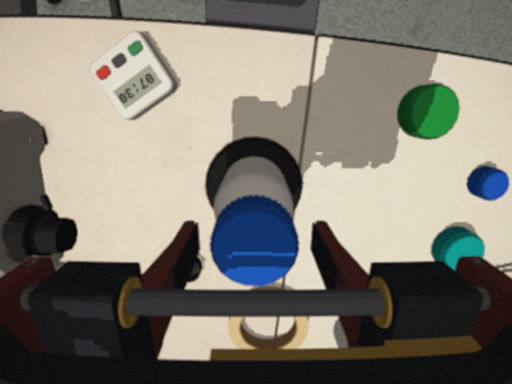

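The cap sits level on the neck at (255,240). I regrip it and finish the turn.

```bash
python3 - <<'E'
from h import *
c=grab('wrist'); m=np.zeros((384,512),bool); m[205:250,235:275]=1
px=c['pixels'].astype(int); m&=(px[:,:,2]>px[:,:,0]+50)
print('cap top z',np.percentile(pts(c,m)[:,2],[10,50,90]))
move_gripper(0.0,40); s=get_state(); print(s['grip_force'],s['finger_gap']*88,s['force'])
y,z=fwd(30,148.1,-156,12)
sleep(.3); s=get_state(); print(s['tool_pos'],s['force'],s['moment'],s['grip_force'],s['joints'][6],s['time_s'])
c=grab('wrist'); save('end',c['pixels']); m[:]=0; m[205:250,235:275]=1
px=c['pixels'].astype(int); m&=(px[:,:,2]>px[:,:,0]+50)
print('cap top z',np.percentile(pts(c,m)[:,2],[10,50,90]))
E
```

```text
cap top z [146.1000713  148.84813614 149.68469549]
40.00012740958482 55.002023799624254 [-0.12744549 -1.31744943  0.10212806]
18 147.83 [509.09  12.81 147.94] [ 0.3 -1.9  2. ] [-0.6  -0.04 -0.13] 36.42 1.44
6 147.57 [509.08  12.73 147.69] [ 0.7 -3.8  2.5] [-0.87 -0.04 -0.02] 36.78 1.26
-6 147.3 [509.03  12.77 147.42] [ 0.3 -5.2  3.5] [-1.15 -0.08 -0.11] 37.14 1.07
-18 147.03 [509.15  12.71 147.15] [-0.6 -5.3  2.4] [-1.19 -0.05 -0.12] 37.5 0.89
-30 146.77 [509.13  12.62 146.86] [ 0.  -5.2  2.8] [-1.24 -0.03 -0.12] 37.86 0.71
-42 146.5 [509.05  12.62 146.6 ] [-0.4 -5.   3.5] [-1.23  0.08 -0.05] 38.22 0.52
-54 146.23 [509.1   12.58 146.32] [ 0.5 -5.2  3.2] [-1.19  0.01 -0.18] 38.58 0.35
-66 145.97 [509.15  12.53 146.11] [-0.4 -5.7  4.1] [-1.32  0.11 -0.18] 38.93 0.17
-78 145.7 [509.04  12.51 145.79] [-0.1 -6.1  4.1] [-1.22  0.11 -0.14] 39.29 -0.01
-90 145.43 [509.08  12.53 145.52] [-1.2 -5.   4.3] [-1.22  0.17 -0.15] 39.65 -0.18
-102 145.17 [509.13  12.48 145.26] [-0.6 -4.8  4.2] [-1.22  0.15 -0.15] 40.01 -0.35
-114 145.05 [509.02  12.5  145.02] [-1.3 -4.7  3. ] [-1.19  0.12 -0.07] 40.62 -0.52
-126 144.93 [508.99  12.6  144.77] [-1.3 -6.   1.7] [-1.24  0.08 -0.07] 41.23 -0.68
-138 144.67 [508.99  12.55 144.52] [-0.3 -5.5  3.1] [-1.22  0.16 -0.08] 41.58 -0.85
-150 144.4 [508.94  12.63 144.24] [-0.9 -6.2  3.1] [-1.35  0.18 -0.04] 41.94 -1.01
-156 144.27 [508.95  12.65 144.13] [-0.5 -5.4  3. ] [-1.28  0.26 -0.05] 42.2 -1.09
[508.95117093  12.64741805 144.1595759 ] [-0.08206862 -6.04759403  2.47789032] [-1.26487006  0.2170576  -0.02357264] 40.00049863010645 -1.0874984866529664 42.5
cap top z [142.26668773 144.85559818 145.71164282]
```

```bash
python3 -c "
from cell import *
print(finish_job())"
```

```text
the job is handed in; nothing more can be done
None
```

The larger blue cap is on the bottle: I felt the thread drop in, then turned it one full turn clockwise (rim about 17 mm below the mouth by the arm's position), and it is still gripped at 40 N for taping; the job is handed in, with no verdict returned.

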